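Snap the lid of the dumpling box shut, side by side

ROBOT

A 7-joint arm with a two-finger parallel gripper is mounted at the origin on the work surface. World frame = base frame: x ahead of the robot, y to its left, z up, the work surface at z = 0. Lengths are in m, angles in rad, forces in N, time in s.
With the tool pointing down it reaches from about 0.425 to 0.925 m from the base axis. Payload 6.8 kg.
Tool frame: the origin (TCP) lies midway between the tips of the shut fingers; the grasp point (between the pads) lies 19 mm behind it; z points along the fingers, y is the line along which they close (so a half turn about z gives the same grasp; the last joint's range is limited). The gripper opens to 85 mm and grips with 20 to 120 N. Pads are 22 mm wide; open, the fingers measure 114 mm over their backs; the gripper's body (76 mm by 85 mm) begins 54 mm behind the grasp point. The pads swing forward as they close: fully open they stand 13 mm farther back than shut.
Start: joints at [-1.407, 0.477, 0.022, 1.555, -0.011, 1.109, -0.083], TCP at [0.181, 0.65, 0.231] pointing down, gripper open.
Joint ranges: [-2.96, 2.96], [-0.34, 2.1], [-1.41, 1.46], [0.24, 2.44], [-1.37, 4.51], [0.17, 1.92], [-2.96, 2.96]. Speed limits (rad/s): [2.39, 2.39, 3.14, 3.14, 3.14, 3.14, 3.14].

INTERFACE

Orientations are given as a rotation vector (axis times angle).
In Python, from bench import r gives the robot as it stands. The module is installed in compiled form; this text tells all that it offers.
- The arm moves only by the tool apply_moves, never from a script. Its argument "rows" is a list of rows, each a list of 6 numbers: the shift along the tool's x, y, z scaled (see below), then the turn, a rotation vector about the tool's x, y, z scaled (see below). A call has 1 to 5 rows; each row is the pose to reach, as a shift and turn from the pose commanded when the call began, along the tool's axes at that moment; what a row does not reach only later rows make up. The controller multiplies each number of a shift by 0.25 m and each number of a turn by 90 degrees. A row lasts 1/8 s, in which the tool goes at most 62.5 mm and 10.7 degrees, less where a joint would pass 70% of its speed; a pose out of reach is approached as far as the arm can. A call with a number of a shift or a turn outside -1 to 1 is refused whole. A call with a gripper value outside its range is refused whole. "claw" is the opening, from 0 (shut) to 1 (fully open), set as the call begins (left out, the last holds). The fingers move at their own pace and stop on an object; "newtons" is the grip in N (left out, the last holds). Time passes only in rows, so rows that repeat a pose let the fingers close. It gives the time, the measured TCP pose, the force, the opening and the grip force at its end, in the units of the state.
- r.get_obs(): the state, without advancing time (a new reading comes with each control period).
- r.grab_frame(name): name is "side" or "top"; returns a dict with "pixels" (400x640x3 uint8, red, green, blue), "intrinsics" (3x3 intrinsics, pixels), "dist" ([k1, k2, p1, p2, k3] as OpenCV has them; the pictures are not rectified), "eye" and "attitude" of the camera in the world. Camera axes: x right, y up, looking along -z (the intrinsics and any distortion apply to the point x, -y, -z); pixel columns grow to the right and rows downward; lengths in m; the calibration is good to about 2 mm. A picture is of the moment at which its call begins. There is no depth.
- r.hand_in(): hands the job in; it is judged then, once.
Trained networks look in a picture, given as the dict that the camera call returned (one of the last four; its "shot" number tells which), for a name from the list of things; names that differ only in an ending like _2 or _b are one class to them, and where a whole thing is asked for, a point or a joint stands for the part that bears it (a point fixed in the world has none). Each returns a list of dicts, best first, with "conf" (0 to 1); they miss things now and then, are a little off and sometimes report something else, mostly with a low value. They report only what shows in the picture. A call takes as long as a camera call.
- r.search_frame(picture, thing): "rect" ([left, top, width, height] in pixels, round what is visible of it).
- r.outline_of(picture, thing): "pixels" (400x640 bool, what is visible of it) and "rect" ([left, top, width, height] in pixels, round what is visible of it).
- r.landmark_of(picture, thing): "point" ([column, row] in pixels: a listed point, or the origin of a listed thing).
The state is a dict: "clock": time; "joints": joint angles; "qvel": joint speeds; "tau": joint torques, N m; "tcp_pos": TCP position; "orientation": TCP orientation; "contact_force": force on the tool from outside, world axes, zero at the start; "moment": the same for the moment, N m; "grip_width": finger opening in m; "gripper_force": force on a finger pad.
Only numpy, scipy, OpenCV 4.12 (cv2) and the standard library are available. Lean on these libraries where they do the work, as an engineer would, in place of code of your own. Each camera call takes 0.05 s, during which the arm holds its last target. There are 200 camera calls.

TASK

The blue lid lies on the glass food box but all four sides of its rim still stand up. With closed fingertips press the sides down one at a time until each clicks shut: begin with the side that has the yellow tab and go round clockwise as seen from above. Do not grasp, lift or shove the box (keep it where it stands), and leave everything else on the ledge undisturbed.

Things in the scene. Friction and masses are not known exactly. Their poses are not given: they have to be found in the camera images.
- food_box: loose glass food box, 0.6 to 1.2 kg, with a blue lid, 170 x 120 mm over the lid (base 160 x 110 mm), standing on the ledge; origin at the centre of its underside, z up, x along its length towards the yellow-tab side. The lid's fixed middle panel (132 x 82 mm) is 70 mm above the ledge; four small fixed corner posts 73 mm. Seen from outside, a red seal shows about 7 mm high below any side that is still up; a shut side hides it.
- side_1_top (a point): centre of the top face of rim section 1 of 4 in pressing order: the short side with the yellow tab (at the box's +x end); the tab, 40 mm wide, juts 23 mm outwards from the bar's outer face, its top 7.5 mm below the side's top; light blue bar, top face 18 x 76 mm (box x by y), 82 mm above the ledge when fully up and 74 mm when clicked shut; the point moves with the bar, axes as the box's.
- side_2_top (a point): centre of the top face of rim section 2 of 4 in pressing order: the long side next clockwise (box -y); light blue bar, top face 126 x 18 mm (box x by y), 82 mm above the ledge when fully up and 74 mm when clicked shut; the point moves with the bar, axes as the box's.
- side_3_top (a point): centre of the top face of rim section 3 of 4 in pressing order: the short side opposite the tab (box -x); light blue bar, top face 18 x 76 mm (box x by y), 82 mm above the ledge when fully up and 74 mm when clicked shut; the point moves with the bar, axes as the box's.
- side_4_top (a point): centre of the top face of rim section 4 of 4 in pressing order: the long side last in the clockwise round (box +y); light blue bar, top face 126 x 18 mm (box x by y), 82 mm above the ledge when fully up and 74 mm when clicked shut; the point moves with the bar, axes as the box's.
- side_1 (a joint): how far rim section 1 is pressed down (m): 0 fully up, 0.008 at the bottom stop; over 0.006 the catch counts as clicked shut. It starts up (0 to 0.002), yields under about 7 N all the way, and stays where it is left.
- side_2 (a joint): how far rim section 2 is pressed down (m): 0 fully up, 0.008 at the bottom stop; over 0.006 the catch counts as clicked shut. It starts up (0 to 0.002), yields under about 7 N all the way, and stays where it is left.
- side_3 (a joint): how far rim section 3 is pressed down (m): 0 fully up, 0.008 at the bottom stop; over 0.006 the catch counts as clicked shut. It starts up (0 to 0.002), yields under about 7 N all the way, and stays where it is left.
- side_4 (a joint): how far rim section 4 is pressed down (m): 0 fully up, 0.008 at the bottom stop; over 0.006 the catch counts as clicked shut. It starts up (0 to 0.002), yields under about 7 N all the way, and stays where it is left.
- tray: black plastic tray, 280 x 210 x 22 mm; bystander, loose, origin at the centre of its underside.
- whisk: steel whisk lying in the tray, 270 mm long, up to 60 mm high; bystander, loose, origin at the centre of its underside.
- jug: glass measuring jug, 90 mm across, 115 mm high, handle to 75 mm from its axis at its +y; bystander, loose, origin at the centre of its underside.
- mug: blue mug, 80 mm across, 88 mm high, handle at its +y; bystander, loose, origin at the centre of its underside.
- steamer: two-tier round bamboo steamer with lid, 202 mm across, 146 mm high; bystander, loose, origin at the centre of its underside.
- sauce_jar: amber sauce jar, 60 mm across, 100 mm high; bystander, loose, origin at the centre of its underside.
- egg_timer: white dome-shaped egg timer, 60 mm across, 50 mm high; bystander, loose, origin at the centre of its underside.

How it is judged:
By the outcome, as a careful person would: the job done as asked, in the order asked, and still so for the second after the job is handed in, with the robot touching nothing.
It also fails if it takes over 48 s, if anything falls off the work surface, if the arm or the gripper's body presses on something with over 40 N, if the wrist force passes 120 N, or if a joint passes its speed limit or range.

## Working session

There is one attempt and no reset: what is moved stays moved. The work goes in short steps, Python scripts to look and compute and a tool call to move; the robot and the scene stay as the last step left them, time stands still between calls to the robot, and variables do not carry over. Pictures are saved under pics/ and viewed, at most 10 in all, crops included, and the job is handed in when it is done.

Besides the shell and the picture viewer there is one more tool, called by a JSON object that holds its "op" and its "data". apply_moves: Moves the arm, as the interface text tells. Its arguments: {"type":"object","properties":{"rows":{"type":"array","items":{"type":"array","items":{"type":"number"}}},"claw":{"type":"number"},"newtons":{"type":"number"}},"required":["rows"]}

```bash
mkdir -p pics
cat > h.py <<'E'
import numpy as np,cv2
from bench import r
def ray(p,uv):
    K=np.array(p["intrinsics"],float);d=np.array(p["dist"],float)
    n=cv2.undistortPoints(np.array([[uv]],float),K,d)[0,0]
    a=np.array(p["attitude"],float)
    R=a if a.shape==(3,3) else cv2.Rodrigues(a)[0]
    return np.array(p["eye"],float),R@np.array([n[0],-n[1],-1.0])
def onz(p,uv,z):
    e,d=ray(p,uv);return e+d*(z-e[2])/d[2]
def proj(p,X):
    a=np.array(p["attitude"],float)
    R=a if a.shape==(3,3) else cv2.Rodrigues(a)[0]
    c=(np.atleast_2d(X)-np.array(p["eye"]))@R; c=c*[1,-1,-1]
    return cv2.projectPoints(c,np.zeros(3),np.zeros(3),np.array(p["intrinsics"],float),np.array(p["dist"],float))[0][:,0]
E
python3 - <<'E'
from h import *
print(r.get_obs())
for n in("top","side"):
    p=r.grab_frame(n);cv2.imwrite(f"pics/{n}1.png",p["pixels"][...,::-1])
    print(n,p["eye"],p["attitude"],np.array(p["intrinsics"]).tolist(),p["dist"])
    for t,z in(("food_box",0),("side_1_top",.081),("side_2_top",.081),("side_3_top",.081),("side_4_top",.081),("jug",0),("mug",0),("steamer",0),("sauce_jar",0),("egg_timer",0)):
        for q in r.landmark_of(p,t)[:4]:print(t,np.round(q["point"],1),round(q["conf"],2),np.round(onz(p,q["point"],z),3))
E
```

```text
{'clock': 0.0, 'joints': array([-1.40712161,  0.47784304,  0.02232368,  1.5564458 , -0.01151323,
        1.10928848, -0.0830786 ]), 'qvel': array([-0.00152448, -0.00023173, -0.00104428, -0.00073722,  0.00126288,
       -0.00100008, -0.00070446]), 'tau': array([-1.15136675e-05, -5.96422112e+01,  1.60758309e+00, -2.81201541e+01,
        1.23773224e-02,  9.23573185e-03,  1.35836976e-05]), 'tcp_pos': array([0.18104055, 0.64965683, 0.23029899]), 'orientation': array([-4.25492048e-01, -3.11251088e+00,  2.90932634e-03]), 'contact_force': array([ 0.89091961, -0.33878907,  0.44153784]), 'moment': array([ 0.02164792, -0.0366822 ,  0.00328877]), 'gripper_force': 0.0, 'grip_width': 0.0853967953439305}
top [4.03217500e-01 4.71003687e-04 1.39346018e+00] [ 0.06462424 -0.07394126 -1.54372683] [[485.4344152403645, 0.0, 314.61192409894363], [0.0, 485.4344152403645, 200.3606548175564], [0.0, 0.0, 1.0]] [-0.09141004  0.          0.          0.          0.        ]
food_box [328.2 203.5] 0.73 [ 0.519 -0.046  0.   ]
side_1_top [307.3 215.3] 0.74 [0.479 0.013 0.081]
side_2_top [321.4 188.6] 0.64 [ 0.552 -0
[... 628 characters left out ...]
395.8243060956562, 196.66661159232467], [0.0, 0.0, 1.0]] [-0.0402315  0.         0.         0.         0.       ]
food_box [314.3 225.6] 0.74 [ 0.519 -0.055  0.   ]
side_1_top [293.5 195. ] 0.5 [0.466 0.011 0.081]
side_2_top [325.3 200.6] 0.7 [ 0.557 -0.027  0.081]
side_3_top [328.4 225.8] 0.52 [ 0.549 -0.122  0.081]
side_4_top [299.2 219.4] 0.81 [ 0.47  -0.086  0.081]
jug [352. 144.] 0.65 [0.72  0.302 0.   ]
mug [244.3 157.2] 0.56 [0.317 0.295 0.   ]
steamer [353. 142.] 0.64 [0.727 0.312 0.   ]
steamer [281.2 124.9] 0.57 [0.469 0.459 0.   ]
sauce_jar [401.5 272. ] 0.55 [ 0.738 -0.258  0.   ]
egg_timer [286.7 303.6] 0.86 [ 0.404 -0.302  0.   ]
egg_timer [350.8 147.8] 0.31 [0.711 0.281 0.   ]
```

View images.

Run:
```python
import cv2
a=cv2.imread("pics/top1.png");b=cv2.imread("pics/side1.png")
c=cv2.resize(a[150:270,250:410],None,fx=5,fy=5,interpolation=cv2.INTER_CUBIC);cv2.imwrite("pics/topc.png",c)
```

```text
(no output)
```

View pics/side1.png

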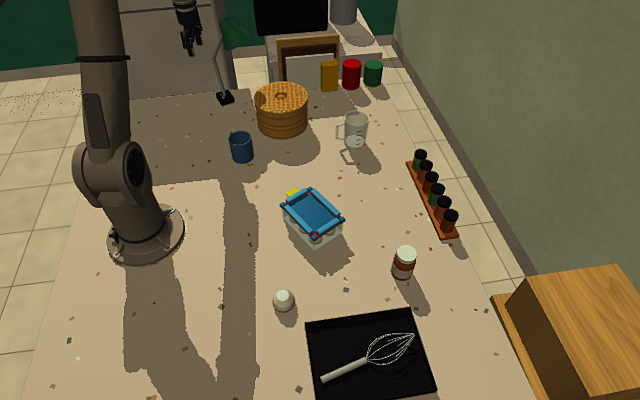

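View pics/top1.png

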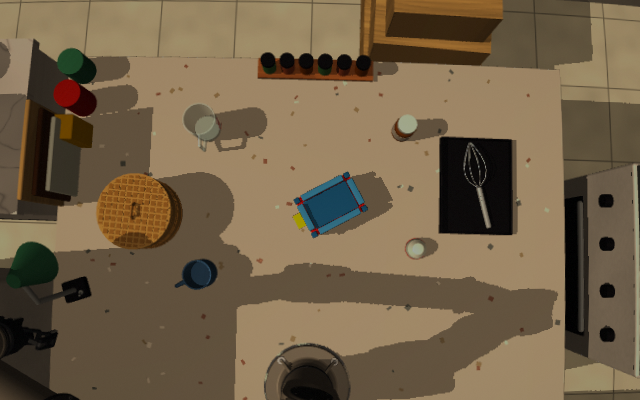

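View pics/topc.png

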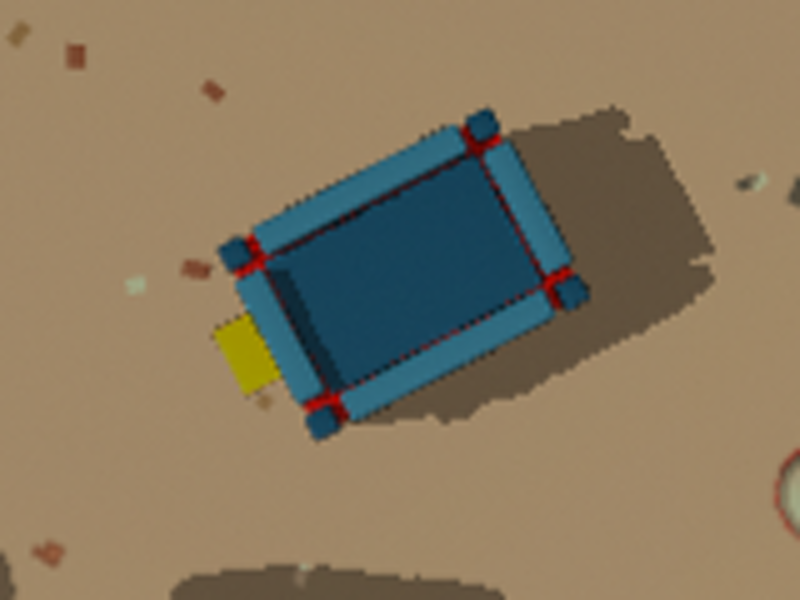

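The pictures show the blue lid at about column 331, row 204 (top) with the yellow tab at (299,221), lower left. Side 2 is the upper-left long side. The nearest neighbours (jar, timer, mug) are well clear.

Run:
```python
from h import *
ps={}
for n in("top","side"): ps[n]=r.grab_frame(n)
p=ps["top"]
pts=[np.array(c)/5+[250,150]-0.4 for c in((322,422),(236,254),(570,292),(483,125))]
P=np.array([onz(p,c,.073) for c in pts])[:,:2]
print(P.round(4),P.mean(0))
c0=P.mean(0);v=(P[0]+P[1]-P[2]-P[3]);yaw=np.arctan2(v[1],v[0]);print("top posts",c0,np.degrees(yaw),"L,W",np.linalg.norm(v)/2,np.linalg.norm(P[0]-P[1]))
# network points both cams
B=np.array([[.076,0],[0,-.051],[-.076,0],[0,.051]])
for n,p in ps.items():
    W=[]
    for i in range(4):
        W.append(onz(p,r.landmark_of(p,f"side_{i+1}_top")[0]["point"],.081)[:2])
    W=np.array(W);M,_=cv2.estimateAffinePartial2D(B,W,ransacReprojThreshold=.02)
    print(n,M[:,2],np.degrees(np.arctan2(M[1,0],M[0,0])),np.hypot(M[1,0],M[0,0]))
# overlay of the posts-based model on side pic
Rz=np.array([[np.cos(yaw),-np.sin(yaw)],[np.sin(yaw),np.cos(yaw)]])
ims=[]
for n,p in ps.items():
    im=cv2.resize(p["pixels"][...,::-1],None,fx=5,fy=5,interpolation=cv2.INTER_CUBIC)
    for i in range(4):
        h=np.array([[9,38],[63,9],[9,38],[63,9]][i])/1000
        q=np.array([B[i]+h*s for s in([1,1],[1,-1],[-1,-1],[-1,1])])@Rz.T+c0
        uv=proj(p,np.c_[q,np.full(4,.081)])
        cv2.polylines(im,[np.int32(uv*5+2)],True,(0,255,255),1)
    u=proj(p,[*c0,.08])[0]*5;x,y=int(u[0]),int(u[1])
    ims.append(im[y-270:y+270,x-270 if 0 else x-300:x+300][:, :])
cv2.imwrite("pics/ov.png",cv2.resize(np.hstack(ims),(800,360)))
```

```text
[[ 0.4288 -0.0066]
 [ 0.5191  0.0427]
 [ 0.5031 -0.1402]
 [ 0.5938 -0.0908]] [ 0.51120904 -0.04871399]
top posts [ 0.51120904 -0.04871399] 119.1446957843723 L,W 0.15294280473214386 0.10291160577592534
top [ 0.51150806 -0.05259263] 116.15184607827719 1.0012991624819982
side [ 0.50807911 -0.0507506 ] 122.8089864854672 0.9900890487633194
```

View pics/ov.png

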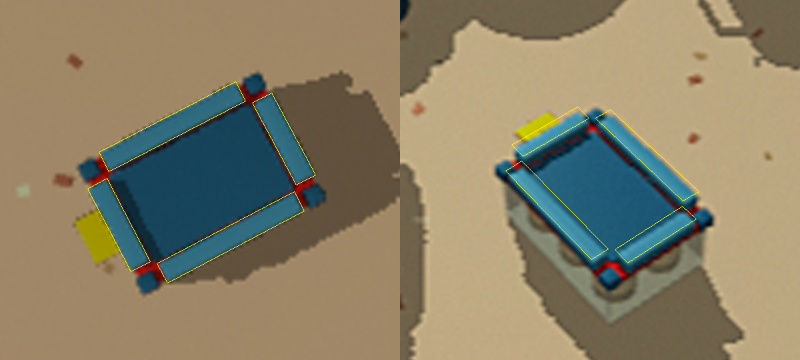

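{"op": "apply_moves", "data": {"rows": [[-0.2,-0.16,-0.02,0,0,0.1],[-0.4,-0.32,-0.04,0,0,0.2],[-0.6,-0.48,-0.06,0,0,0.3],[-0.8,-0.64,-0.08,0,0,0.4],[-0.96,-0.76,-0.08,0,0,0.5]], "claw": 0}}

```text
clock: 2.22
tcp_pos: [0.3627, 0.4009, 0.252]
orientation: [-1.592, -2.708, -0.002]
contact_force: [-0.0, 0.7, -0.1]
grip_width: 0.0002
gripper_force: 0.0
```

```bash
cat >> h.py <<'E'
C=np.array([.509,-.051]);YAW=np.radians(119.5)
def target(i,C=C,yaw=YAW,inn=.002):
    b=np.array([[.076-inn,0],[0,-.051+inn],[-.076+inn,0],[0,.051-inn]])[i-1]
    return C+np.array([b[0]*np.cos(yaw)-b[1]*np.sin(yaw),b[0]*np.sin(yaw)+b[1]*np.cos(yaw)])
def rel(X):
    o=r.get_obs();R=cv2.Rodrigues(o["orientation"])[0]
    print("t",o["clock"],"tcp",o["tcp_pos"].round(4),"yaw_y",np.degrees(np.arctan2(R[1,1],R[0,1])).round(1),"z",R[:,2].round(3),"F",o["contact_force"].round(1))
    for x in np.atleast_2d(X):print("units",((R.T@(x-o["tcp_pos"]))/.25).round(4))
E
python3 -c "
from h import *
rel([[*target(i),.13] for i in (1,2,3,4)])"
```

```text
t 2.225 tcp [0.3627 0.4009 0.252 ] yaw_y 29.1 z [ 0.001  0.001 -1.   ] F [-0.   0.7 -0.1]
units [-1.5686 -0.3704  0.4865]
units [-1.8632 -0.1723  0.4865]
units [-2.1605 -0.3662  0.486 ]
units [-1.8659 -0.5643  0.486 ]
```

{"op": "apply_moves", "data": {"rows": [[-0.25,0,0,0,0,0],[-0.5,0,0,0,0,0],[-0.75,0,0,0,0,0],[-1,0,0,0,0,0],[-1,0,0,0,0,0]]}}

```text
clock: 2.85
tcp_pos: [0.4865, 0.1795, 0.2518]
orientation: [1.597, 2.703, -0.0]
contact_force: [0.2, 1.6, 0.1]
grip_width: -0.0
gripper_force: 0.0
```

{"op": "apply_moves", "data": {"rows": [[-0.2,-0.12,0.15,0,0,0],[-0.4,-0.24,0.3,0,0,0],[-0.57,-0.37,0.49,0,0,0],[-0.57,-0.37,0.49,0,0,0],[-0.57,-0.37,0.49,0,0,0]]}}

```text
clock: 3.48
tcp_pos: [0.4727, 0.015, 0.128]
orientation: [-1.586, -2.71, 0.003]
contact_force: [-0.0, -0.1, 0.3]
grip_width: -0.0001
gripper_force: 0.0
```

Run:
```python
from h import *
rel([[*target(i),.1] for i in (1,2,3,4)])
o=r.get_obs()["tcp_pos"];ims=[]
for n in("top","side"):
    p=r.grab_frame(n);u=proj(p,o)[0];print(n,u)
    x,y=u.astype(int);im=cv2.resize(p["pixels"][y-50:y+50,x-40:x+40][...,::-1],None,fx=5,fy=5,interpolation=cv2.INTER_CUBIC)
    v=(u-[x-40,y-50])*5+2;cv2.circle(im,tuple(np.int32(v)),4,(0,255,0),1)
    t=(proj(p,[*target(1),.081])[0]-[x-40,y-50])*5+2;cv2.circle(im,tuple(np.int32(t)),4,(0,0,255),1);ims.append(im)
cv2.imwrite("pics/c2.png",np.hstack(ims))
```

```text
t 3.475 tcp [0.4727 0.015  0.128 ] yaw_y 29.3 z [-0.002 -0.001 -1.   ] F [-0.  -0.1  0.3]
units [-0.0055 -0.0032  0.1121]
units [-0.3009  0.1937  0.1114]
units [-0.5975 -0.0014  0.1117]
units [-0.3021 -0.1983  0.1123]
top [306.28367905 216.55132193]
side [295.02365743 183.17387009]
```

View pics/c2.png

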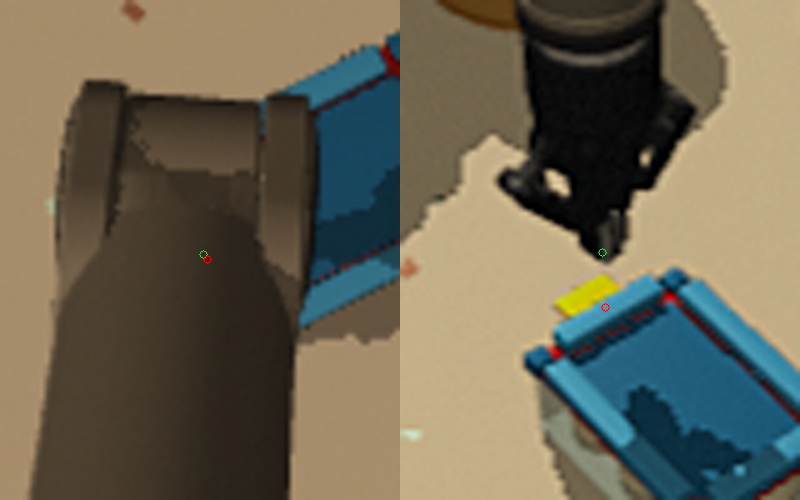

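The fingertips hang over the middle of the tab side (side view: tip at 610,260, bar centre at 608,312, below it). Press.

{"op": "apply_moves", "data": {"rows": [[-0.005,-0.003,0.13,0,0,0],[-0.005,-0.003,0.165,0,0,0],[-0.005,-0.003,0.185,0,0,0],[-0.005,-0.003,0.2,0,0,0],[-0.005,-0.003,0.21,0,0,0]]}}

```text
clock: 4.2
tcp_pos: [0.4743, 0.0147, 0.0772]
orientation: [1.584, 2.713, 0.003]
contact_force: [-1.8, 2.1, 7.4]
grip_width: -0.0002
gripper_force: 3.5
```

{"op": "apply_moves", "data": {"rows": [[0,0,0.006,0,0,0],[0,0,0.01,0,0,0],[0,0,0.013,0,0,0],[0,0,0.013,0,0,0]]}}

```text
clock: 4.7
tcp_pos: [0.4743, 0.0147, 0.0741]
orientation: [1.584, 2.713, 0.003]
contact_force: [-2.3, 2.0, 5.4]
grip_width: -0.0003
gripper_force: 2.9
```

{"op": "apply_moves", "data": {"rows": [[0,0,0.004,0,0,0],[0,0,0.008,0,0,0],[0,0,0.008,0,0,0]]}}

```text
clock: 5.08
tcp_pos: [0.4744, 0.0148, 0.0738]
orientation: [-1.584, -2.712, -0.005]
contact_force: [-9.1, 1.6, 32.7]
grip_width: -0.0
gripper_force: 16.1
```

{"op": "apply_moves", "data": {"rows": [[0,0,-0.06,0,0,0],[0,0,-0.13,0,0,0],[-0.15,0.1,-0.13,0,0,0],[-0.295,0.197,-0.13,0,0,0],[-0.295,0.197,-0.13,0,0,0]]}}

```text
clock: 5.7
tcp_pos: [0.5559, -0.0279, 0.1047]
orientation: [1.585, 2.707, 0.001]
contact_force: [-0.5, -0.5, 0.4]
grip_width: -0.0002
gripper_force: 0.0
```

Run:
```python
from h import *
rel([[*target(i),.074] for i in (1,2,3,4)])
o=r.get_obs()["tcp_pos"];ims=[]
for n in("top","side"):
    p=r.grab_frame(n);u=proj(p,[*C,.08])[0]
    x,y=u.astype(int);im=cv2.resize(p["pixels"][y-50:y+50,x-40:x+40][...,::-1],None,fx=5,fy=5,interpolation=cv2.INTER_CUBIC)
    for i in (1,2,3,4):
        t=(proj(p,[*target(i),.081])[0]-[x-40,y-50])*5+2;cv2.circle(im,tuple(np.int32(t)),4,(0,0,255),1)
    ims.append(im)
cv2.imwrite("pics/c3.png",np.hstack(ims))
```

```text
t 5.7 tcp [ 0.5559 -0.0279  0.1047] yaw_y 29.3 z [ 0.004 -0.001 -1.   ] F [-0.5 -0.5  0.4]
units [ 0.3075 -0.2105  0.1211]
units [ 0.0123 -0.0134  0.1226]
units [-0.2845 -0.2084  0.123 ]
units [ 0.0108 -0.4054  0.1215]
```

View pics/c3.png

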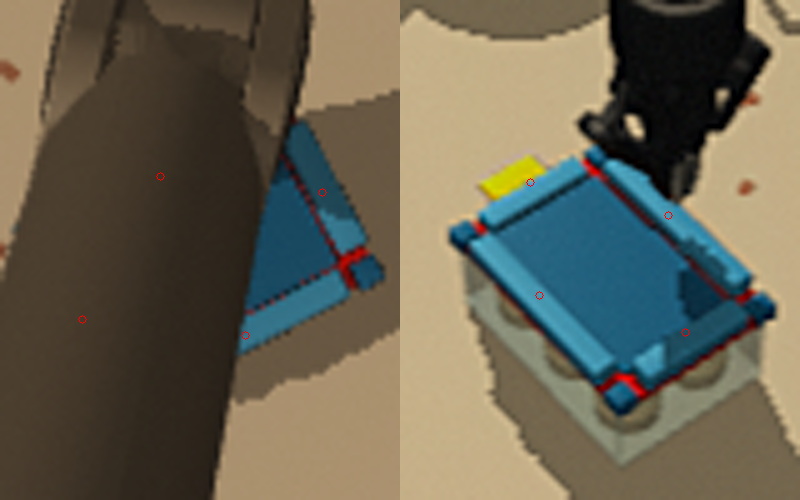

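{"op": "apply_moves", "data": {"rows": [[0.012,-0.013,0.06,0,0,0],[0.012,-0.013,0.09,0,0,0],[0.012,-0.013,0.105,0,0,0],[0.012,-0.013,0.115,0,0,0],[0.012,-0.013,0.123,0,0,0]]}}

```text
clock: 6.42
tcp_pos: [0.547, -0.0238, 0.0737]
orientation: [-1.582, -2.71, -0.001]
contact_force: [-11.9, 3.7, 34.2]
grip_width: 0.0002
gripper_force: 17.5
```

{"op": "apply_moves", "data": {"rows": [[0,0,0.005,0,0,0],[0,0,0.01,0,0,0],[0,0,0.01,0,0,0]]}}

```text
clock: 6.8
tcp_pos: [0.5488, -0.0229, 0.0737]
orientation: [-1.582, -2.712, -0.007]
contact_force: [-12.5, 6.3, 42.0]
grip_width: 0.0
gripper_force: 21.1
```

{"op": "apply_moves", "data": {"rows": [[0,0,-0.02,0,0,0],[0,0,-0.07,0,0,0],[0,0,-0.14,0,0,0],[-0.15,-0.1,-0.14,0,0,0],[-0.29,-0.2,-0.14,0,0,0]]}}

```text
clock: 7.42
tcp_pos: [0.5411, -0.1134, 0.1064]
orientation: [1.581, 2.713, 0.001]
contact_force: [0.3, -0.7, -0.2]
grip_width: -0.0002
gripper_force: 0.0
```

{"op": "apply_moves", "data": {"rows": [[0,0,0,0,0,0],[0,0,0,0,0,0]]}}

```text
clock: 7.68
tcp_pos: [0.5407, -0.1123, 0.1057]
orientation: [1.585, 2.713, 0.001]
contact_force: [0.2, 1.2, 0.3]
grip_width: 0.0
gripper_force: 0.0
```

Run:
```python
from h import *
rel([[*target(i),.074] for i in (1,2,3,4)])
ims=[]
for n in("top","side"):
    p=r.grab_frame(n);u=proj(p,[*C,.08])[0]
    x,y=u.astype(int);im=cv2.resize(p["pixels"][y-50:y+50,x-40:x+40][...,::-1],None,fx=5,fy=5,interpolation=cv2.INTER_CUBIC)
    for i in (1,2,3,4):
        t=(proj(p,[*target(i),.081])[0]-[x-40,y-50])*5+2;cv2.circle(im,tuple(np.int32(t)),4,(0,0,255),1)
    ims.append(im)
cv2.imwrite("pics/c4.png",np.hstack(ims))
```

```text
t 7.675 tcp [ 0.5407 -0.1123  0.1057] yaw_y 29.4 z [ 0.  0. -1.] F [0.2 1.2 0.3]
units [0.5721 0.0094 0.1268]
units [0.2764 0.2058 0.1269]
units [-0.0199  0.0103  0.1267]
units [ 0.2758 -0.1862  0.1267]
```

View pics/c4.png

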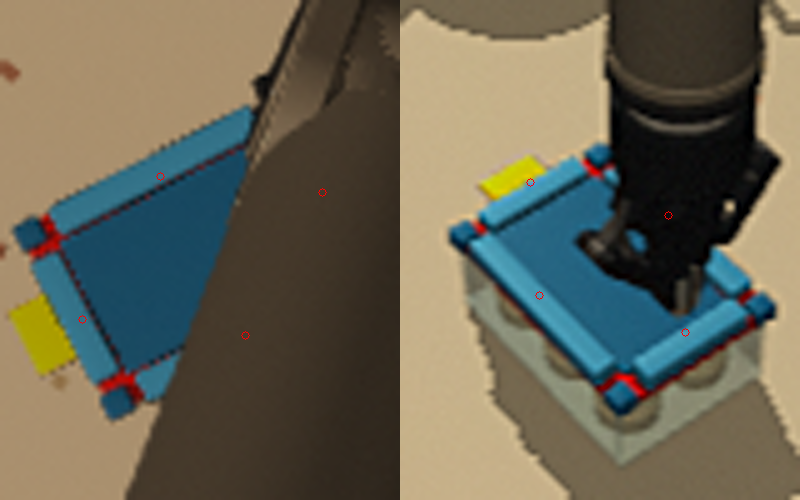

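Box unmoved (tab still at (512,180) in the side view); sides 1 and 2 sit low. Press side 3.

{"op": "apply_moves", "data": {"rows": [[-0.026,0.01,0.05,0,0,0],[-0.026,0.01,0.09,0,0,0],[-0.026,0.01,0.108,0,0,0],[-0.026,0.01,0.119,0,0,0],[-0.026,0.01,0.127,0,0,0]]}}

```text
clock: 8.4
tcp_pos: [0.5464, -0.1169, 0.0739]
orientation: [1.584, 2.713, 0.001]
contact_force: [-7.1, 3.8, 25.7]
grip_width: 0.0002
gripper_force: 13.2
```

{"op": "apply_moves", "data": {"rows": [[0,0,0.005,0,0,0],[0,0,0.008,0,0,0],[0,0,0.008,0,0,0]]}}

```text
clock: 8.78
tcp_pos: [0.5465, -0.1169, 0.0738]
orientation: [-1.585, -2.712, -0.003]
contact_force: [-9.6, 3.7, 29.6]
grip_width: -0.0003
gripper_force: 14.9
```

{"op": "apply_moves", "data": {"rows": [[0,0,-0.02,0,0,0],[0,0,-0.07,0,0,0],[0,0,-0.14,0,0,0],[0.15,-0.1,-0.14,0,0,0],[0.303,-0.2,-0.14,0,0,0]]}}

```text
clock: 9.4
tcp_pos: [0.4647, -0.0755, 0.1073]
orientation: [1.585, 2.711, 0.001]
contact_force: [0.5, 0.4, 0.7]
grip_width: -0.0001
gripper_force: 0.0
```

{"op": "apply_moves", "data": {"rows": [[0,0,0,0,0,0],[0,0,0,0,0,0]]}}

```text
clock: 9.65
tcp_pos: [0.4662, -0.0758, 0.1074]
orientation: [1.583, 2.712, 0.002]
contact_force: [0.3, -0.2, 0.1]
grip_width: 0.0
gripper_force: 0.0
```

```bash
python3 -c "
from h import *
rel([[*target(4),.074]])"
```

```text
t 9.65 tcp [ 0.4662 -0.0758  0.1074] yaw_y 29.4 z [ 0.002  0.    -1.   ] F [ 0.3 -0.2  0.1]
units [0.0022 0.0015 0.1336]
```

{"op": "apply_moves", "data": {"rows": [[0,0,0.06,0,0,0],[0,0,0.098,0,0,0],[0,0,0.116,0,0,0],[0,0,0.127,0,0,0],[0,0,0.134,0,0,0]]}}

```text
clock: 10.28
tcp_pos: [0.4654, -0.0761, 0.0738]
orientation: [-1.585, -2.711, -0.001]
contact_force: [-9.3, 2.5, 40.3]
grip_width: -0.0
gripper_force: 19.5
```

{"op": "apply_moves", "data": {"rows": [[0,0,0.005,0,0,0],[0,0,0.008,0,0,0],[0,0,0.008,0,0,0]]}}

```text
clock: 10.65
tcp_pos: [0.4655, -0.0761, 0.0736]
orientation: [-1.586, -2.71, -0.003]
contact_force: [-14.0, 2.6, 49.5]
grip_width: 0.0001
gripper_force: 24.8
```

{"op": "apply_moves", "data": {"rows": [[0,0,-0.02,0,0,0],[0,0,-0.07,0,0,0],[0,0,-0.2,0,0,0],[0,0,-0.4,0,0,0],[0,0,-0.6,0,0,0]]}}

```text
clock: 11.28
tcp_pos: [0.4647, -0.076, 0.2224]
orientation: [-1.585, -2.712, 0.002]
contact_force: [1.8, 0.5, 0.7]
grip_width: 0.0
gripper_force: 0.0
```

{"op": "apply_moves", "data": {"rows": [[0.25,0,0,0,0,0],[0.5,0,0,0,0,0],[0.75,0,0,0,0,0],[1,0,0,0,0,0],[1,0,0,0,0,0]]}}

```text
clock: 11.9
tcp_pos: [0.3404, 0.1451, 0.2212]
orientation: [-1.574, -2.719, -0.0]
contact_force: [0.3, -0.8, 0.8]
grip_width: 0.0002
gripper_force: 0.0
```

Run:
```python
from h import *
rel([[*target(4),.074]])
ims=[]
for n in("top","side"):
    p=r.grab_frame(n);u=proj(p,[*C,.08])[0]
    x,y=u.astype(int);im=cv2.resize(p["pixels"][y-50:y+50,x-40:x+40][...,::-1],None,fx=5,fy=5,interpolation=cv2.INTER_CUBIC)
    ims.append(im)
cv2.imwrite("pics/c5.png",np.hstack(ims))
```

```text
t 11.9 tcp [0.3404 0.1451 0.2212] yaw_y 29.9 z [-0.  0. -1.] F [ 0.3 -0.8  0.8]
units [-1.015  -0.002   0.5886]
```

View pics/c5.png

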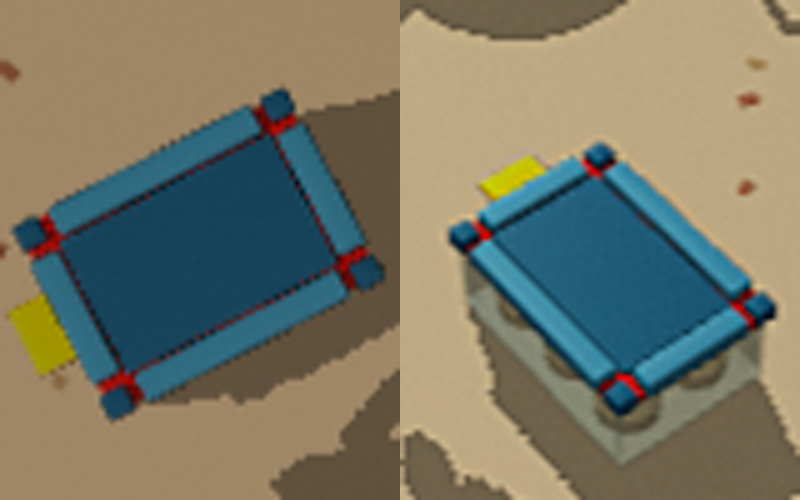

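All four sides are down, no seal shows along the sides, and the box is in the same place.

```bash
python3 -c "
from bench import r
print(r.hand_in())"
```

```text
the job is handed in; nothing more can be done
None
```

I pressed all four sides down to their stops in the order asked, starting at the yellow tab and going clockwise. The last pictures show the box where it stood and no seal along the sides; the job was handed in at about 12 s, with no verdict returned.

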